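# Reject the spring clip with the worn-out spring

### The arm

A 6-joint arm with a two-finger parallel gripper is mounted at the origin on a cart in front of the work surface, level with it; the furniture and walls round the work are solid. World frame = base frame: x ahead of the robot, y to its left, z up, the work surface at z = 0. Lengths are in m, angles in rad, forces in N, time in s.
With the tool pointing down it reaches from about 0.25 to 0.725 m from the base axis. Payload 4 kg.
Tool frame: the origin (TCP) lies on the centre line of the jaws, within the pads' length; the fingertips stand 22 mm ahead of it and the grasp point (between the pads) lies 3 mm ahead of it; z points along the fingers, y is the line along which they close (so a half turn about z gives the same grasp; the last joint's range is limited). The gripper opens to 85 mm and grips with 20 to 120 N. Pads are 22 mm wide; open, the fingers measure 114 mm over their backs; the gripper's body (76 mm by 85 mm) begins 54 mm behind the grasp point. The pads swing forward as they close: fully open they stand 13 mm farther back than shut.
Start: joints at [-1.28, 0.241, 0.005, 1.335, 0, 1.571], TCP at [0.143, -0.479, 0.253] pointing down, gripper open.
Joint ranges: [-2.72, 2.72], [-1.05, 1.87], [-1.09, 1.28], [-1.99, 2.15], [-1.42, 1.44], [-3.14, 3.14]. Speed limits (rad/s): [2.79, 2.79, 3.14, 3.14, 3.14, 3.14].

### API

Orientations are given as a unit quaternion [x, y, z, w].
In Python, from workcell import bot gives the robot as it stands.
- The arm moves only by the shell command python3 -m inch 'ROWS'. ROWS is JSON, one flat list of numbers, 7 for each row, row after row: the shift along the world's x, y, z in mm, then the turn, a rotation vector about the world's x, y, z in rad, then the opening in per cent of the stroke, from 0 (shut) to 100 (fully open). A call has 1 to 8 rows; each row is the pose to reach, as a shift and turn from the pose commanded when the call began; what a row does not reach only later rows make up. A row lasts 1/12 s, in which the tool goes at most 41.7 mm and 7.16 degrees, less where a joint would pass 70% of its speed; a pose out of reach is approached as far as the arm can. A call with a gripper value outside its range is refused whole. The fingers move at their own pace and stop on an object; the grip force is fixed at half the most. Time passes only in rows, so rows that repeat a pose let the fingers close. It gives the time, the measured TCP pose, the force, the opening and the grip force at its end, in the units of the state.
- bot.get_obs(): the state, without advancing time (a new reading comes with each control period).
- bot.camera(name): name is "scene" or "top" or "wrist"; returns the picture (420x560x3 uint8, blue, green, red); there is no depth.
- bot.camera_info(name): a dict with "intrinsics" (3x3 intrinsics, pixels), "camera_from_world" (4x4, takes a point from world to camera coordinates); the wrist camera has in their place "hand_eye" (4x4, takes a point from camera to tool coordinates, whose origin is the TCP and whose axes are the flange's). Camera axes: x right, y down, z forward; pixel columns grow to the right and rows downward; lengths in m; the calibration is good to about 2 mm. A picture is of the moment at which its call begins: read the wrist's pose just before it. camera_info takes no time and is no camera call.
- bot.job_done(): hands the job in; it is judged then, once.
Trained networks look in the newest picture that a camera, given by its name, has taken for a name from the list of things; names that differ only in an ending like _2 or _b are one class to them, and where a whole thing is asked for, a point or a joint stands for the part that bears it (a point fixed in the world has none). Each returns a list of dicts, best first, with "confidence" (0 to 1); they miss things now and then, are a little off and sometimes report something else, mostly with a low value. They report only what shows in the picture. A call takes as long as a camera call.
- bot.silhouettes(camera, target): "mask" (420x560 bool, what is visible of it) and "uv" ([column, row] in pixels, amid what is visible of it).
- bot.spot_point(camera, target): "uv" ([column, row] in pixels: a listed point, or the origin of a listed thing).
The state is a dict: "clock": time; "joint_pos": joint angles; "joint_vel": joint speeds; "tau": joint torques, N m; "eef_pos": TCP position; "tool_rot": TCP orientation; "ft_force": force on the tool from outside, world axes, zero at the start; "ft_torque": the same for the moment, N m; "grip_width": finger opening in m; "grasp_force": force on a finger pad.
Only numpy, scipy, OpenCV 4.12 (cv2) and the standard library are available. Lean on these libraries where they do the work, as an engineer would, in place of code of your own. Each camera call takes 0.05 s, during which the arm holds its last target. There are 200 camera calls.

### The job

One of the three black-handled spring clips lying on the worktop has a worn-out spring: pinched gently across the handles it gives way, while the two sound ones stay stiff. Find it, lift it by its pinched-together handles and lay it flat in the metal tray; leave the two sound clips where they lie.

Things in the scene. Friction and masses are not known exactly. Their poses are not given: they have to be found in the camera images.
- clip_a_grip (a point): steel spring clip with ribbed black handles lying flat on the worktop, one of three alike to the eye, of which an unknown one is worn out. Pinch point of all three: midway between the handles, 12 mm above the worktop, half the clip's 24 mm height. x points from jaws to handle ends, z up; pinch along y. The pivot lies at x -44 mm, jaw tips -83 mm, handle ends +18 mm.
- clip_b_grip (a point): steel spring clip with ribbed black handles lying flat on the worktop, one of three alike to the eye, of which an unknown one is worn out. The same point as for clip_a. Outside width across all three at this point: about 40 mm at rest (47 mm at the handle ends), 21 mm pinched shut; the handles turn about an upright pivot. Each weighs about 80 g.
- clip_c_grip (a point): steel spring clip with ribbed black handles lying flat on the worktop, one of three alike to the eye, of which an unknown one is worn out. The same point as for clip_a. A sound one does not give below a pinch of 30 N and does not shut even at 120 N; the worn one gives from 2 N, shuts at 4 N, stops there and can be carried by its shut handles.
- clip_a_lever (a joint): how far the handles of clip_a are pinched together, rad: 0 at rest, 0.4 fully shut
- clip_b_lever (a joint): how far the handles of clip_b are pinched together, rad: 0 at rest, 0.4 fully shut
- clip_c_lever (a joint): how far the handles of clip_c are pinched together, rad: 0 at rest, 0.4 fully shut
- tray_in (a point): centre of the inner floor of a square bare-metal tray fixed on the worktop, 148 mm outside, about 140 mm inside, floor 4 mm and rim 25 mm above the worktop; x and y along its sides, z up

How it is judged:
By the outcome, as a careful person would: the job done as asked, in the order asked, and still so for the second after the job is handed in, with the robot touching nothing.
It also fails if it takes over 48 s, if anything falls off the work surface, if the arm or the gripper's body presses on something with over 40 N, if the wrist force passes 120 N, or if a joint passes its speed limit or range.

## Working session

There is one attempt and no reset: what is moved stays moved. The work goes in short steps, Python scripts to look and compute and a shell command to move; the robot and the scene stay as the last step left them, time stands still between calls to the robot, and variables do not carry over. Pictures are saved under pics/ and viewed, at most 10 in all, crops included, and the job is handed in when it is done.

```bash
mkdir -p pics; cat > h.py <<'E'
import numpy as np, cv2
from workcell import bot
from scipy.spatial.transform import Rotation as R
def ray(cam,uv,z):
    i=bot.camera_info(cam);K=np.array(i["intrinsics"])
    if cam=="wrist":
        o=bot.get_obs();T=np.eye(4);T[:3,:3]=R.from_quat(o["tool_rot"]).as_matrix();T[:3,3]=o["eef_pos"];W=T@np.array(i["hand_eye"])
    else: W=np.linalg.inv(np.array(i["camera_from_world"]))
    d=W[:3,:3]@np.linalg.solve(K,[uv[0],uv[1],1.]);p=W[:3,3]
    return p+d*(z-p[2])/d[2]
E
python3 - <<'E'
from h import *
o=bot.get_obs();print(o)
for c in("top","scene"):
    im=bot.camera(c);cv2.imwrite(f"pics/{c}0.png",im)
    for t,z in(("clip_a_grip",.012),("tray_in",.004)):
        for d in bot.spot_point(c,t):print(c,t,round(d["confidence"],2),np.round(d["uv"]),ray(c,d["uv"],z).round(4))
    for d in bot.silhouettes(c,"clip_a_grip"):
        print(c,"sil",round(d["confidence"],2),np.round(d["uv"]),d["mask"].sum())
        if c=="top":
            ys,xs=np.nonzero(d["mask"])
            P=np.array([ray(c,(x,y),.024)[:2] for x,y in zip(xs[::5],ys[::5])])
            m=P.mean(0);w,v=np.linalg.eigh(np.cov((P-m).T));print(m.round(4),v[:,1].round(3),np.sqrt(w))
E
```

```text
{'clock': 0.0, 'joint_pos': array([-1.27996832e+00,  2.41418310e-01,  3.68288875e-03,  1.33520783e+00,
        1.03823815e-05,  1.57081714e+00]), 'joint_vel': array([-1.45954120e-03,  8.19214477e-05, -1.12565523e-03, -1.30076565e-04,
       -1.55979125e-04,  2.30077066e-04]), 'tau': array([ 7.76597626e-04, -3.72321010e+01,  2.52405614e+01,  1.69669435e-02,
       -7.29334374e-06, -2.90265284e-06]), 'eef_pos': array([ 0.14320105, -0.47841944,  0.25239449]), 'tool_rot': array([ 9.89446939e-01,  1.44891689e-01, -1.50421184e-04, -1.06288094e-03]), 'ft_force': array([0.84773714, 0.61586606, 0.16882134]), 'ft_torque': array([-0.00156435, -0.04453609, -0.01239301]), 'grasp_force': 0.0, 'grip_width': 0.08514998384382094}
top clip_a_grip 0.79 [242. 205.] [ 0.503  -0.0424  0.012 ]
top tray_in 0.56 [321. 223.] [ 0.458  -0.2357  0.004 ]
top sil 0.55 [237. 213.] 189
[ 0.4716 -0.0416] [-0.996  0.093] [0.01159345 0.03124668]
scene clip_a_grip 0.83 [245. 242.] [ 0.4942 -0.0387  0.012 ]
scene tray_in 0.67 [312. 212.] [ 0.4567 -0.2273  0.004 ]
scene sil 0.58 [254. 248.] 465
```

View pics/top0.png

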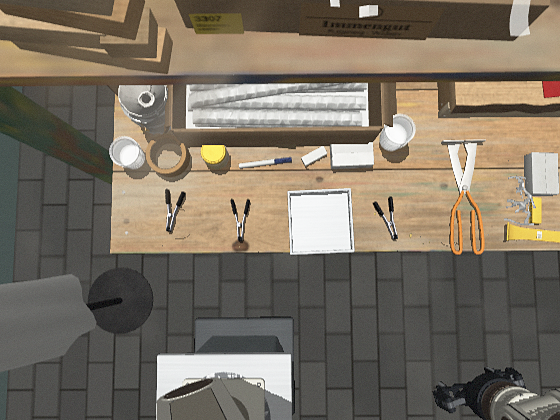

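View pics/scene0.png

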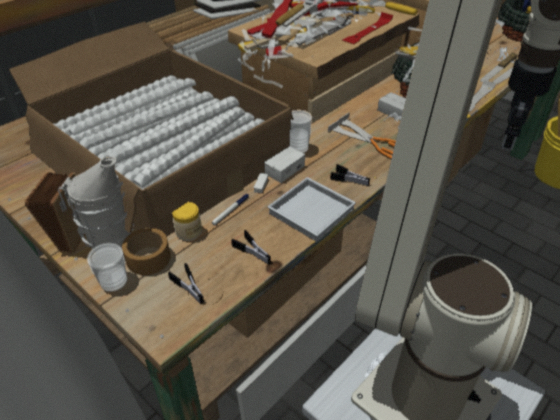

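The top view shows the clips with handles upward: the left one pinches at about (175,198) with jaws at (171,231), the middle at (240,205)/(242,240), and the right at (385,206)/(395,238). The tray centre is at (321,222). Image up is +x and image left is +y. The scene view agrees.

```bash
python3 - <<'E'
from h import *
for a,b in(((175,198),(171,231)),((240.5,205),(242,240)),((385,206),(395,238))):
    p=ray("top",a,.012);q=ray("top",b,.012);print(p.round(3),np.degrees(np.arctan2(*(p-q)[1::-1])).round(1))
print(ray("top",(321,222),.004))
o=bot.get_obs();print(R.from_quat(o["tool_rot"]).as_matrix().round(3));i=bot.camera_info("wrist");print(np.array(i["hand_eye"]).round(4),i["intrinsics"])
E
```

```text
[0.522 0.119 0.012] -6.0
[ 0.504 -0.04   0.012] 2.5
[ 0.498 -0.389  0.012] 15.6
[ 0.46143292 -0.23476356  0.004     ]
[[ 0.958  0.287 -0.   ]
 [ 0.287 -0.958  0.   ]
 [ 0.    -0.    -1.   ]]
[[ 9.000e-04 -9.585e-01 -2.851e-01  7.340e-02]
 [ 1.000e+00  8.000e-04  3.000e-04 -4.000e-04]
 [-1.000e-04 -2.851e-01  9.585e-01 -1.199e-01]
 [ 0.000e+00  0.000e+00  0.000e+00  1.000e+00]] [[290.466893     0.         277.20322795]
 [  0.         290.466893   209.91810674]
 [  0.           0.           1.        ]]
```

```bash
python3 -m inch '[40,10,-8,0,0,0,100, 80,20,-16,0,0,0,90, 118,30,-24,0,0,0,80, 158,40,-32,0,0,0,75, 198,50,-40,0,0,0,75, 236,60,-48,0,0,0,75, 276,70,-56,0,0,0,75, 314,80,-64,0,0,0,75]'
python3 -m inch '[30,9,-6,0,0,0,75, 34,9,-8,0,0,0,75, 34,9,-8,0,0,0,75, 34,9,-8,0,0,0,75, 34,9,-8,0,0,0,75]'
cat > look.py <<'E'
from h import *
import sys
im=bot.camera("wrist");cv2.imwrite(sys.argv[1],im)
for d in bot.spot_point("wrist","clip_a_grip")[:3]:print("grip",round(d["confidence"],2),np.round(d["uv"]),ray("wrist",d["uv"],.012).round(4))
for d in bot.silhouettes("wrist","clip_a_grip")[:2]:
    ys,xs=np.nonzero(d["mask"]);P=np.array([ray("wrist",(x,y),.018)[:2] for x,y in zip(xs[::20],ys[::20])])
    m=P.mean(0);w,v=np.linalg.eigh(np.cov((P-m).T));v=v[:,1]*np.sign(v[0,1]);n=np.array([-v[1],v[0]]);s=(P-m)@v;t=(P-m)@n
    print("sil",round(d["confidence"],2),"mean",m.round(4),"yaw",np.degrees(np.arctan2(v[1],v[0])).round(1),"ends",(m+v*s.min()).round(4),(m+v*s.max()).round(4))
    # centre line at slices from handle end
    for k in(.01,.018,.026):
        q=np.abs(s-(s.max()-k))<.004;c=(t[q].min()+t[q].max())/2;print(" slice",k,(m+v*(s.max()-k)+n*c).round(4),"width",np.ptp(t[q]).round(4))
o=bot.get_obs();print(o["clock"],o["eef_pos"].round(4),o["grip_width"],"yaw",np.degrees(np.arctan2(*R.from_quat(o["tool_rot"]).as_matrix()[1::-1,0])).round(2))
E
python3 look.py pics/w1.png
```

```text
clock: 1.07
eef_pos: [0.4594, -0.3982, 0.1889]
tool_rot: [0.989, 0.145, 0.0, 0.0]
ft_force: [-0.2, -0.5, 0.2]
grip_width: 0.0643
grasp_force: 0.0
clock: 1.48
eef_pos: [0.4902, -0.3906, 0.1816]
tool_rot: [0.99, 0.144, -0.0, 0.0]
ft_force: [-0.7, -0.1, 0.7]
grip_width: 0.0641
grasp_force: 0.0
1.6333 [ 0.4902 -0.391   0.1821] 0.06373106458718271 yaw 16.54
```

View pics/w1.png

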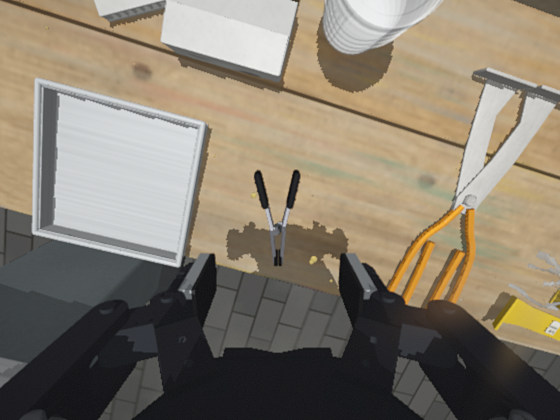

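The wrist view shows the clip upright in the image: handle ends at (259,172) and (296,172), pinch point at about (278,188), jaws at (278,264). The tray's rim corners are at (36,80), (207,123), (182,265) and (33,235).

```bash
python3 - <<'E'
from h import *
e=(ray("wrist",(259,171),.02)+ray("wrist",(296.5,171),.02))/2;j=ray("wrist",(278,265),.012)
d=(e-j)[:2];L=np.linalg.norm(d);print(e,j,L,np.degrees(np.arctan2(d[1],d[0])));print("pinch",e[:2]-d/L*.018, j[:2]+d/L*.083)
c=[ray("wrist",u,.025)[:2] for u in((36,80),(207,123),(182,265),(33,235))];print(np.round(c,4),np.mean(c,0))
E
```

```text
[ 0.51823032 -0.38297848  0.02      ] [ 0.41735795 -0.41339368  0.012     ] 0.1053580552867875 16.779189409174702
pinch [ 0.50099668 -0.3881748 ] [ 0.49682417 -0.3894329 ]
[[ 0.5352 -0.1565]
 [ 0.5427 -0.3082]
 [ 0.3949 -0.3144]
 [ 0.3849 -0.1621]] [ 0.46444396 -0.23530949]
```

```bash
python3 -m inch '[9,2,-40,0,0,0,75, 9,2,-80,0,0,0,75, 9,2,-115,0,0,0,75, 9,2,-140,0,0,0,75, 9,2,-154,0,0,0,65, 9,2,-154,0,0,0,58, 9,2,-154,0,0,0,54, 9,2,-154,0,0,0,50]'
python3 -m inch '[0,0,0,0,0,0,46, 0,0,0,0,0,0,44, 0,0,0,0,0,0,42, 0,0,0,0,0,0,40, 0,0,0,0,0,0,40, 0,0,0,0,0,0,40]'
```

```text
clock: 2.3
eef_pos: [0.5008, -0.3892, 0.0291]
tool_rot: [0.99, 0.144, 0.001, 0.001]
ft_force: [-0.7, 0.6, 0.1]
grip_width: 0.0427
grasp_force: 1.7
clock: 2.8
eef_pos: [0.5011, -0.3885, 0.0283]
tool_rot: [0.989, 0.145, 0.001, 0.001]
ft_force: [1.6, -0.3, 3.3]
grip_width: 0.0342
grasp_force: 2.5
```

It gives at 2.5 N, so this looks like the worn clip. I'll close fully to confirm.

```bash
python3 -m inch '[0,0,0,0,0,0,35, 0,0,0,0,0,0,30, 0,0,0,0,0,0,26, 0,0,0,0,0,0,22, 0,0,0,0,0,0,10, 0,0,0,0,0,0,5, 0,0,0,0,0,0,5]'; python3 - <<'E'
from h import *
cv2.imwrite("pics/w2.png",bot.camera("wrist"))
E
```

```text
clock: 3.38
eef_pos: [0.5014, -0.3885, 0.029]
tool_rot: [0.989, 0.145, 0.001, 0.001]
ft_force: [-0.2, 0.9, 8.4]
grip_width: 0.0181
grasp_force: 59.4
```

View pics/w2.png

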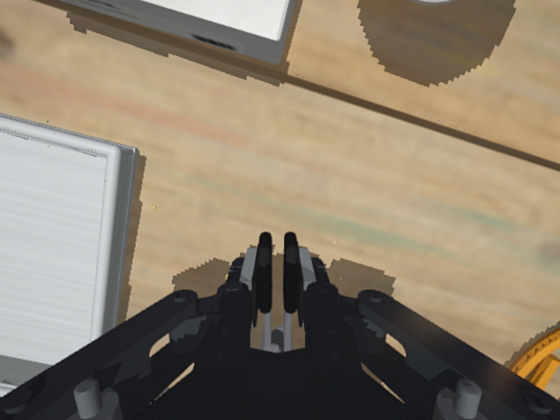

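The handles are parallel and shut between the pads (ends at about (265,235) and (290,235)), gripped at 18 mm. This is the worn clip, so I'll lift it.

```bash
python3 -m inch '[0,0,10,0,0,0,5, 0,0,25,0,0,0,5, 0,0,45,0,0,0,5, 0,0,65,0,0,0,5, 0,0,80,0,0,0,5, 0,15,85,0,0,-0.03,5, 0,35,85,0,0,-0.07,5, -1,55,85,0,0,-0.11,5]'
python3 -m inch '[-1,20,0,0,0,-0.04,5, -2,45,0,0,0,-0.08,5, -3,70,0,0,0,-0.12,5, -5,90,0,0,0,-0.14,5, -5,99,0,0,0,-0.14,5, -5,99,0,0,0,-0.14,5, -5,99,0,0,0,-0.14,5]'; python3 - <<'E'
from h import *
cv2.imwrite("pics/w3.png",np.hstack([cv2.resize(bot.camera(c),(400,300)) if c=="wrist" else cv2.resize(bot.camera(c)[120:270,200:400],(400,300)) for c in("wrist","scene")]))
E
```

```text
clock: 4.1
eef_pos: [0.4991, -0.3328, 0.1127]
tool_rot: [0.996, 0.089, 0.0, 0.0]
ft_force: [0.2, 0.3, -1.0]
grip_width: 0.0184
grasp_force: 58.7
clock: 4.68
eef_pos: [0.4945, -0.2342, 0.1124]
tool_rot: [1.0, 0.021, -0.0, 0.0]
ft_force: [0.3, 0.6, -2.1]
grip_width: 0.018
grasp_force: 58.7
```

View pics/w3.png

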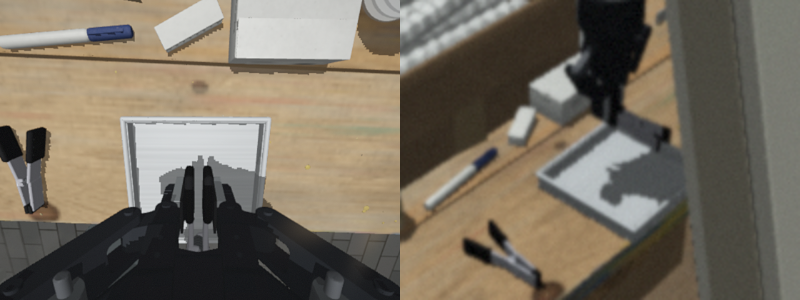

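The clip is held level over the tray and is centred in it. Lowering now.

```bash
python3 -m inch '[0,0,-25,0,0,0,5, 0,0,-45,0,0,0,5, 0,0,-60,0,0,0,5, 0,0,-70,0,0,0,5, 0,0,-75,0,0,0,5, 0,0,-77,0,0,0,5, 0,0,-78,0,0,0,5, 0,0,-78,0,0,0,5]'
```

```text
clock: 5.45
eef_pos: [0.4949, -0.2345, 0.0349]
tool_rot: [1.0, 0.02, 0.001, 0.0]
ft_force: [0.7, -0.4, -0.1]
grip_width: 0.0181
grasp_force: 58.7
```

```bash
python3 -m inch '[0,0,-1,0,0,0,5, 0,0,-2,0,0,0,5, 0,0,-2,0,0,0,5]'
python3 -m inch '[0,0,0,0,0,0,22, 0,0,0,0,0,0,28, 0,0,0,0,0,0,36, 0,0,0,0,0,0,44, 0,0,0,0,0,0,52, 0,0,0,0,0,0,62, 0,0,0,0,0,0,65, 0,0,0,0,0,0,65]'
```

```text
clock: 5.7
eef_pos: [0.495, -0.2343, 0.0331]
tool_rot: [1.0, 0.02, 0.001, 0.0]
ft_force: [0.1, -0.6, -0.0]
grip_width: 0.0184
grasp_force: 58.7
clock: 6.37
eef_pos: [0.4944, -0.234, 0.0323]
tool_rot: [1.0, 0.02, 0.0, -0.0]
ft_force: [0.1, -0.1, -0.1]
grip_width: 0.0557
grasp_force: 0.0
```

```bash
python3 -m inch '[0,0,12,0,0,0,65, 0,0,30,0,0,0,65, 0,0,60,0,0,0,65, 0,0,95,0,0,0,65, 0,0,130,0,0,0,65, 0,0,160,0,0,0,65, 0,0,160,0,0,0,65, 0,0,160,0,0,0,65]'; python3 - <<'E'
from h import *
cv2.imwrite("pics/w4.png",np.hstack([cv2.resize(bot.camera(c),(400,300)) if c=="wrist" else cv2.resize(bot.camera(c)[150:300,160:360],(400,300)) for c in("wrist","scene")]))
E
```

```text
clock: 7.03
eef_pos: [0.4957, -0.2347, 0.1948]
tool_rot: [1.0, 0.02, 0.003, 0.001]
ft_force: [0.3, 0.2, -0.9]
grip_width: 0.0553
grasp_force: 0.0
```

View pics/w4.png

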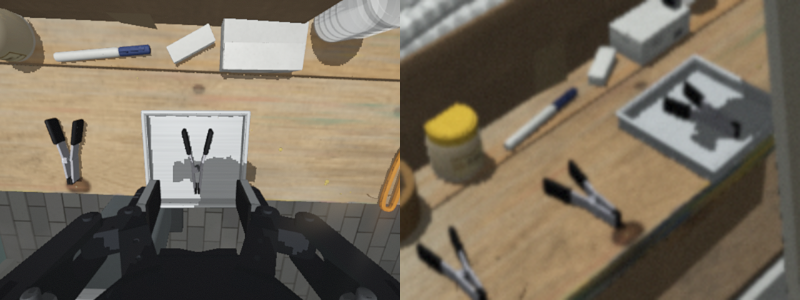

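The clip lies flat and sprung open inside the tray: handles at about (184,130) and (210,130), jaws at (198,192), clear of the rim. The two sound clips were never touched.

```bash
python3 -c "from workcell import bot; print(bot.job_done())"
```

```text
the job is handed in; nothing more can be done
None
```

The worn-out clip was the one to the right of the tray: it gave at about 2.5 N. I lifted it by its shut handles and laid it flat in the tray without touching the other two clips, then handed the job in at about 7 s on the robot's clock.

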